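# Wipe the lens offcuts off the chipping plate

### The job

Take the scraper block from its stand, set its blade down on the chipping plate behind the lens offcuts and, pressing lightly all the way (never hard: the plate scratches and the blade depth is not known), wipe all five offcuts over the open edge into the tray. Use only the scraper on the offcuts, never the gripper, then hang the scraper upright in its stand again and leave the other things on the bench alone.

Things in the scene. Friction and masses are not known exactly. Their poses are not given: they have to be found in the camera images.
- chip_plate: (all sizes in mm) fixed steel plate on a grey block, 112 wide (x) by 210 long (y), flat top 42 above the bench. Lips 8 high, 6 wide on both long sides and the back (+y) end leave a channel 100 wide; the -y end is open and overhangs the tray by 12. Origin: on the bench under the plate's centre; x across the channel, y from the open edge (-105) to the back (+105), z up
- tray: yellow open job tray, fixed under the open edge of the plate: 151 (its x) by 190 (its y), walls 30 high and 3 thick, floor 2 thick. Origin: centre of the underside; its x runs along the plate's y
- wiper: scraper block, 0.18 kg: aluminium clamp 88 x 16 x 18 (z 0-18), shoulder bar 124 x 16 x 10 (z 18-28), dark wooden handle 60 x 26 x 50 (z 28-78). Origin: centre of the clamp's underside; x along the blade, z up; grip across y (26). A rubber blade 88 x 5, tight in the clamp, stands out below it by 7 to 16, differing each time and not reported: feel for the plate with it
- wiper_stand: fixed dark steel stand, base 130 x 62. Two cheeks at x = -52 and +52, 10 thick, carry the shoulder bar 46 above the bench (hung wiper's origin is 28 above this origin, x parallel); clamp and blade hang between them with 3 to spare at each end; four posts, 12 high, stand 3 before and behind the bar. Origin: on the bench under its centre; x along the hung blade
- chip_1: dark crescent-shaped lens offcut, about 21 x 10, 5 thick, 10 g. Origin: middle of its underside
- chip_2: dark crescent-shaped lens offcut, about 24 x 12, 5 thick, 10 g. Origin: middle of its underside
- chip_3: dark crescent-shaped lens offcut, about 17 x 11, 5 thick, 10 g. Origin: middle of its underside
- chip_4: dark crescent-shaped lens offcut, about 21 x 13, 5 thick, 10 g. Origin: middle of its underside
- chip_5: dark crescent-shaped lens offcut, about 19 x 12, 5 thick, 10 g. Origin: middle of its underside
- bench_pliers: bystander: plain steel pliers, 43 x 150 x 11, lying flat. Origin: centre of its underside
- lens_blank: bystander: round clear lens blank, 62 across, 6 thick. Origin: centre of its underside
- pads: bystander: white roll of pads, 62 across, 26 high. Origin: centre of its underside
- spray: bystander: spray bottle, 42 across, 140 high. Origin: centre of its underside
- screws: bystander: flat lidded screw box, 67 x 115 x 21. Origin: centre of its underside
- holding_block: bystander: small mushroom-shaped lens holding block, 26 across, 16 high. Origin: centre of its underside
- blue_driver: bystander: small screwdriver, 109 long, lying. Origin: centre of its underside

How it is judged:
By the outcome, as a careful person would: the job done as asked, in the order asked, and still so for the second after the job is handed in, with the robot touching nothing.
It also fails if it takes over 59 s, if anything falls off the work surface, if the arm or the gripper's body presses on something with over 40 N, if the wrist force passes 120 N, or if a joint passes its speed limit or range.

### The arm

A 6-joint arm with a two-finger parallel gripper is mounted at the origin on a cart in front of the work surface, level with it; the furniture and walls round the work are solid. World frame = base frame: x ahead of the robot, y to its left, z up, the work surface at z = 0. Lengths are in m, angles in rad, forces in N, time in s.
With the tool pointing down it reaches from about 0.425 to 0.95 m from the base axis. Payload 14.7 kg.
Tool frame: the origin (TCP) lies on the centre line of the jaws, within the pads' length; the fingertips stand 22 mm ahead of it and the grasp point (between the pads) lies 3 mm ahead of it; z points along the fingers, y is the direction in which the jaws open and shut (so a half turn about z gives the same grasp; the last joint's range is limited). The gripper opens to 85 mm and grips with 20 to 120 N. Pads are 22 mm wide; open, the fingers measure 114 mm over their backs; the gripper's body (76 mm by 85 mm) begins 54 mm behind the grasp point. The pads swing forward as they close: fully open they stand 13 mm farther back than shut.
Start: joints at [1.135, 0.48, 1.596, -0, 1.065, -0.047], TCP at [0.246, 0.601, 0.253] pointing down, gripper open.
Joint ranges: [-2.75, 2.75], [-0.82, 2.05], [0.23, 2.67], [-1.56, 4.7], [0.09, 2.69], [-2.92, 2.92]. Speed limits (rad/s): [1.89, 1.89, 2.39, 3.01, 3.01, 3.01].

### API

Orientations are given as a unit quaternion [w, x, y, z].
In Python, from workcell import manip, cams, ticket, boxes_of, cut_out gives the robot as it stands. Calls block until the motion is done:
- manip.move_pose(position, orientation): joint-space move of the TCP to a pose.
- manip.movel(position, max_speed=0.15, orientation=None): straight line of the TCP; orientation=None keeps the orientation; max_speed is the mean speed in m/s.
- manip.goto_joints(angles): joint-space move.
- manip.move_gripper(opening, force=None): finger opening in m; force is the grip in N (None keeps the last); returns when the fingers have stopped.
- manip.wait(seconds).
- manip.inverse_kinematics(position, orientation): joint angles nearest the present ones, or None.
- cams.grab_frame(name): name is "scene" or "top"; returns (picture, depth): 420x560x3 uint8, red, green, blue; 420x560 float32, m along the optical axis (not along the pixel's ray), 0 where there is no reading.
- cams.get_calibration(name): a dict with "fx", "fy", "cx", "cy" (pixels), "xyz" and "orientation" of the camera in the world. Camera axes: x right, y up, looking along -z (the intrinsics and any distortion apply to the point x, -y, -z); pixel columns grow to the right and rows downward; lengths in m; the calibration is good to about 2 mm. A picture is of the moment at which its call begins. get_calibration takes no time and is no camera call.
A pose or a line that the arm cannot do raises manip.IKError and nothing moves.
- ticket.finish_job(): hands the job in, once; it reports no verdict.
Trained networks look in the newest picture that a camera, given by its name, has taken for a name from the list of things; names that differ only in an ending like _2 or _b are one class to them, and where a whole thing is asked for, a point or a joint stands for the part that bears it (a point fixed in the world has none). Each returns a list of dicts, best first, with "confidence" (0 to 1); they miss things now and then, are a little off and sometimes report something else, mostly with a low value. They report only what shows in the picture. A call takes as long as a camera call.
- boxes_of(camera, query): "location" ([x, y, z] in m, in world coordinates, good to about 4 mm: the middle of the surface that is visible of it).
- cut_out(camera, query): "mask" (420x560 bool, what is visible of it).
Readings, each from a call of its own:
- manip.read_clock(): time.
- manip.read_qpos(): joint angles.
- manip.read_qd(): joint speeds.
- manip.read_effort(): joint torques, N m.
- manip.read_tool_pos(): TCP position.
- manip.read_ee_rot(): TCP orientation.
- manip.read_ft_force(): force on the tool from outside, world axes, zero at the start.
- manip.read_ft_torque(): the same for the moment, N m.
- manip.read_grip_width(): finger opening in m.
Only numpy, scipy, OpenCV 4.12 (cv2) and the standard library are available. Lean on these libraries where they do the work, as an engineer would, in place of code of your own. Each camera call takes 0.05 s, during which the arm holds its last target.

## Working session

There is one attempt and no reset: what is moved stays moved. The work goes in short steps, each a Python script; the robot and the scene stay as the last script left them, time stands still between calls to the robot, and variables do not carry over. Pictures are saved under pics/ and viewed, and the job is handed in when it is done.

```bash
ls -la; mkdir -p pics; python3 - <<'E'
from workcell import manip, cams
import cv2, numpy as np
for n in ("scene","top"):
    p,d=cams.grab_frame(n); cv2.imwrite(f"pics/{n}0.png",p[:,:,::-1]); np.save(f"pics/{n}0.npy",d)
    print(n,cams.get_calibration(n))
print(manip.read_clock(),manip.read_tool_pos(),manip.read_ee_rot(),manip.read_grip_width())
E
```

```text
total 12
drwxr-xr-x  3 agent agent 4096 Dec  6 04:28 .
drwxr-xr-x 23 root  root  4096 Dec  6 04:28 ..
drwxr-xr-x  2 agent agent 4096 Dec  6 04:28 pics
scene {'fx': 504.67046019933844, 'fy': 504.67046019933844, 'cx': 274.4912867041469, 'cy': 213.85766913603968, 'xyz': array([-0.20580334, -0.94946686,  1.19926546]), 'orientation': array([ 0.85781059,  0.3698435 , -0.13697069, -0.32956912])}
top {'fx': 497.31561318492294, 'fy': 497.31561318492294, 'cx': 280.949719755701, 'cy': 204.03892716078263, 'xyz': array([ 0.41694869, -0.08109192,  1.3358918 ]), 'orientation': array([ 0.71092899,  0.03926497, -0.03480834, -0.70130351])}
0.1 [0.24625872 0.60116203 0.25273603] [-1.17304862e-04  1.93188438e-01  9.81161523e-01 -5.29253300e-04] 0.08568768012007913
```

View pics/scene0.png

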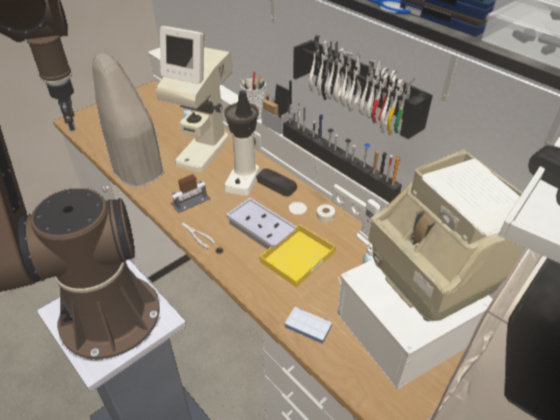

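View pics/top0.png

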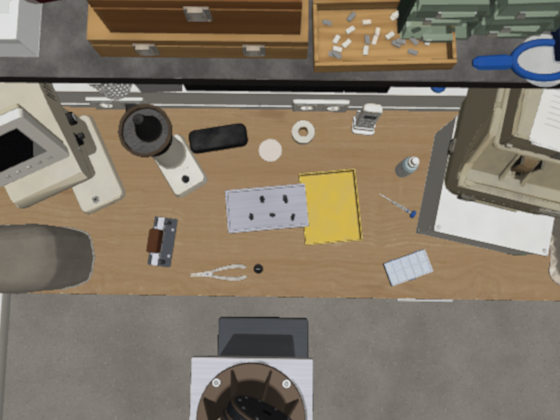

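The top view shows the plate with five chips at about (225-308, 185-232), the open edge at right and the tray at (330, 207). The wiper hangs in its stand at (161, 242). Pliers, holding block and lamp are close by.

```bash
cat > h.py <<'E'
import numpy as np, cv2
from scipy.spatial.transform import Rotation as R
from workcell import manip, cams, ticket, boxes_of, cut_out
def cal(n):
    c=cams.get_calibration(n); q=c["orientation"]
    return c, R.from_quat([q[1],q[2],q[3],q[0]]).as_matrix()
def cloud(n,d):
    c,M=cal(n); v,u=np.mgrid[0:d.shape[0],0:d.shape[1]]
    P=np.stack([(u-c["cx"])/c["fx"]*d,-(v-c["cy"])/c["fy"]*d,-d],-1)
    W=P@M.T+c["xyz"]; W[d==0]=np.nan; return W
def proj(n,P):
    c,M=cal(n); p=(np.asarray(P,float)-c["xyz"])@M
    return np.stack([c["cx"]+c["fx"]*p[...,0]/-p[...,2], c["cy"]+c["fy"]*(-p[...,1])/-p[...,2]],-1)
def save(name,img,box=None,s=1):
    if box: x0,y0,x1,y1=box; img=img[y0:y1,x0:x1]
    img=cv2.resize(img,None,fx=s,fy=s,interpolation=cv2.INTER_CUBIC); cv2.imwrite(name,img[:,:,::-1])
E
python3 - <<'E'
from h import *
d=np.load("pics/top0.npy"); W=cloud("top",d)
np.set_printoptions(precision=4,suppress=True)
for q in ["chip_plate","tray","wiper","wiper_stand","chip_1","bench_pliers","holding_block","lens_blank"]:
    for b in boxes_of("top",q)[:7]: print(q,b["confidence"],b["location"])
for q in ["chip_plate","tray","wiper","wiper_stand"]:
    m=cut_out("top",q)
    if not m: print(q,"none"); continue
    m=m[0]["mask"]; np.save(f"pics/m_{q}.npy",m)
    P=W[m]; P=P[~np.isnan(P[:,0])]
    r=cv2.minAreaRect(P[:,:2].astype(np.float32)*1000)
    print(q,m.sum(),r,"z pct",np.percentile(P[:,2],[2,10,50,90,98]))
p=cv2.imread("pics/top0.png")[:,:,::-1]
save("pics/cropA.png",p,(130,160,380,300),3.2)
E
```

```text
chip_plate 0.82 [0.5408, -0.0348, 0.0399]
tray 0.8 [0.5473, -0.2036, 0.0054]
tray 0.23 [0.4464, 0.2321, 0.0009]
wiper 0.81 [0.4513, 0.2439, 0.0896]
wiper_stand 0.6 [0.4472, 0.2323, 0.003]
chip_1 0.24 [0.3875, -0.401, 0.0174]
bench_pliers 0.85 [0.3626, 0.0821, 0.0082]
holding_block 0.47 [0.3801, -0.0081, 0.0071]
lens_blank 0.79 [0.7011, -0.038, 0.0071]
chip_plate 3410 ((545.5891723632812, -29.396072387695312), (121.94596099853516, 215.89122009277344), 5.865415096282959) z pct [0.0369 0.0393 0.0431 0.0488 0.0529]
tray 3947 ((552.0079956054688, -203.87088012695312), (196.73451232910156, 158.01019287109375), 5.877230167388916) z pct [-0.0027 -0.0005  0.0033  0.0104  0.0321]
wiper 519 ((449.8072509765625, 255.13734436035156), (119.58088684082031, 55.71134567260742), 4.78223180770874) z pct [0.0384 0.0533 0.0944 0.1076 0.1098]
wiper_stand 609 ((450.64404296875, 246.7574920654297), (66.2633056640625, 127.17373657226562), 82.06937408447266) z pct [0.0008 0.0034 0.0069 0.0356 0.0581]
```

View pics/cropA.png

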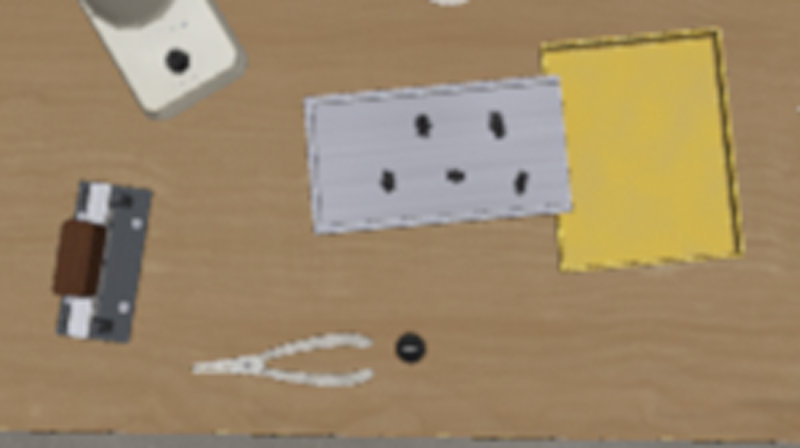

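```bash
python3 - <<'E'
from h import *
np.set_printoptions(precision=3,suppress=True,linewidth=180)
Ws=[cloud(n,np.load(f"pics/{n}0.npy")).reshape(-1,3) for n in ("scene","top")]
P=np.concatenate(Ws); P=P[~np.isnan(P[:,0])]
# grid map of max height 5cm
xs=np.arange(0.1,1.0,0.05); ys=np.arange(0.75,-0.35,-0.05)
print("cols y:",ys)
for x in xs[::-1]:
    row=[]
    for y in ys:
        m=(abs(P[:,0]-x)<.025)&(abs(P[:,1]-y)<.025)
        row.append(f"{P[m,2].max():5.2f}" if m.sum() else "  -  ")
    print(f"{x:.2f}"," ".join(row))
W=cloud("top",np.load("pics/top0.npy"))
# noise on bench
b=W[255:265,300:360]; print("bench z",np.nanmean(b[...,2]),np.nanstd(b[...,2]))
pl=W[192:226,235:300]; print("plate z",np.nanmean(pl[...,2]),np.nanstd(pl[...,2]))
for _ in range(4): print(manip.read_ft_force(),manip.read_ft_torque(),manip.read_clock())
E
```

```text
cols y: [ 0.75  0.7   0.65  0.6   0.55  0.5   0.45  0.4   0.35  0.3   0.25  0.2   0.15  0.1   0.05 -0.   -0.05 -0.1  -0.15 -0.2  -0.25 -0.3 ]
0.95   -     -     -     -     -     -     -     -     -     -     -     -     -     -     -     -     -     -     -     -     -     -  
0.90  0.46  0.47  0.49  0.50  0.52  0.53  0.54  0.56  0.57  0.58  0.60  0.61  0.63  0.64  0.64  0.64  0.64  0.64  0.64  0.64  0.64  0.64
0.85  0.41  0.47  0.48  0.49  0.49  0.50  0.53  0.54  0.50  0.59  0.59  0.59  0.59  0.63  0.61  0.62  0.63  0.58  0.61  0.63  0.64  0.64
0.80  0.01   -     -     -    0.15  0.38  0.38  0.28  0.30  0.30  0.26  0.26  0.22  0.52  0.56  0.56  0.56  0.56  0.56  0.57  0.56  0.55
0.75  0.01  0.01   -     -    0.38  0.38  0.38  0.38  0.01   -    0.29  0.29  0.05  0.05  0.05  0.04  0.01  0.03  0.03  0.01  0.16  0.16
0.70  0.01  0.01  0.10  0.12  0.01  0.37  0.37  0.37  0.01  0.29  0.36  0.85  0.81  0.05  0.05  0.04  0.01  0.85  0.83  0.86  0.81  0.81
0.65  0.01  0.01  0.01  0.01  0.01  0.21  0.52  0.52  0.52  0.28  0.83  0.86  0.81  0.92  0.92  0.92  0.92  0.92  0.82  0.90  0.90  0.90
[... 1095 characters left out ...]
7
0.20 -0.76 -0.77 -0.77  0.59  0.59 -0.76  0.64  0.73  0.74  0.75 -0.77 -0.76 -0.77 -0.77 -0.76 -0.76 -0.76 -0.76 -0.76 -0.77 -0.76 -0.76
0.15 -0.76 -0.77 -0.76  0.57  0.61  0.64  0.65  0.69  0.72  0.76  0.77  0.80  0.01  0.01  0.32  0.38  0.02  0.01  0.01 -0.68 -0.76 -0.77
0.10 -0.77 -0.77 -0.77 -0.75 -0.76  0.64  0.68  0.70  0.74  0.77  0.79  0.81  0.01  0.02  0.41  0.41  0.41  0.39  0.01 -0.68 -0.76 -0.76
bench z 0.0003519660967802812 0.0028484987616439633
plate z 0.04292873567594139 0.00292887593082919
[ 0.037  0.09  -0.346] [0.012 0.003 0.002] 0.7
[ 0.037  0.09  -0.346] [0.012 0.003 0.002] 0.7
[ 0.037  0.09  -0.346] [0.012 0.003 0.002] 0.7
[ 0.037  0.09  -0.346] [0.012 0.003 0.002] 0.7
```

```bash
cat > fit.py <<'E'
from h import *
from scipy.optimize import minimize
S=8
def hullmask(n,boxes,pose):
    x,y,a=pose; c,s=np.cos(a),np.sin(a); out=np.zeros((420*S//2,560*S//2),np.uint8)
    for (x0,x1,y0,y1,z0,z1) in boxes:
        K=np.array([[X,Y,Z] for X in(x0,x1) for Y in(y0,y1) for Z in(z0,z1)])
        Wp=np.stack([x+c*K[:,0]-s*K[:,1],y+s*K[:,0]+c*K[:,1],K[:,2]],-1)
        p=proj(n,Wp)
        h=cv2.convexHull(((p+.5)*S/2).astype(np.float32))
        cv2.fillConvexPoly(out,np.round(h*16).astype(np.int32),1,shift=4)
    return cv2.resize(out.astype(np.float32),(560,420),interpolation=cv2.INTER_AREA)
def fit(ns,masks,boxes,p0):
    def cost(p):
        t=0
        for n,m in zip(ns,masks):
            r=hullmask(n,boxes,(p[0]/1e3,p[1]/1e3,p[2]/1e2)); t+=np.abs(r-m).sum()/m.sum()
        return t
    p0=np.array([p0[0]*1e3,p0[1]*1e3,p0[2]*1e2])
    for st in (8,2):
        r=minimize(cost,p0,method="Nelder-Mead",options=dict(initial_simplex=p0+np.vstack([np.zeros(3),np.eye(3)*st]),xatol=.05,fatol=1e-5)); p0=r.x
    return r.x[0]/1e3,r.x[1]/1e3,np.degrees(r.x[2]/1e2),r.fun
PLATE=[(-.056,.056,-.105,.105,.034,.050)]
HANDLE=[(-.03,.03,-.013,.013,.056,.106)]
TRAY=[(-.0755,.0755,-.095,.095,0,.03)]
WIP=[(-.03,.03,-.013,.013,.056,.106),(-.062,.062,-.008,.008,.046,.056)]
E
python3 - <<'E'
from fit import *
for n in("scene","top"):
    p=cv2.imread(f"pics/{n}0.png")[:,:,::-1]
    cams.grab_frame(n)
    hsv=cv2.cvtColor(p.copy(),cv2.COLOR_RGB2HSV)
    ms={}
    for q in ["chip_plate","wiper","wiper_stand"]:
        r=cut_out(n,q); 
        if r: ms[q]=r[0]["mask"]; print(n,q,r[0]["confidence"],r[0]["mask"].sum())
    w=ms["wiper"]; v,u=np.where(w); print("wiper px",u.min(),u.max(),v.min(),v.max())
    big=cv2.dilate(w.astype(np.uint8),np.ones((5,5)))>0
    br=big&(p[...,0].astype(int)-p[...,2]>25)&(p[...,0]<130)
    k,l,st,_=cv2.connectedComponentsWithStats(br.astype(np.uint8)); br=l==1+st[1:,4].argmax()
    print("brown",br.sum())
    np.savez(f"pics/ms_{n}.npz",br=br,**ms)
    o=p.copy(); o[br]=(0,255,0); o[ms["chip_plate"]]=o[ms["chip_plate"]]//2+np.array([127,0,0],np.uint8)
    save(f"pics/ov_{n}.png",o,(130,160,330,300) if n=="top" else (150,150,350,290),3.5)
E
```

```text
scene chip_plate 0.94 1950
scene wiper 0.82 500
scene wiper_stand 0.78 438
wiper px 173 204 174 200
brown 226
top chip_plate 0.73 3298
top wiper 0.62 548
top wiper_stand 0.95 651
wiper px 146 164 218 265
brown 308
```

View pics/ov_scene.png

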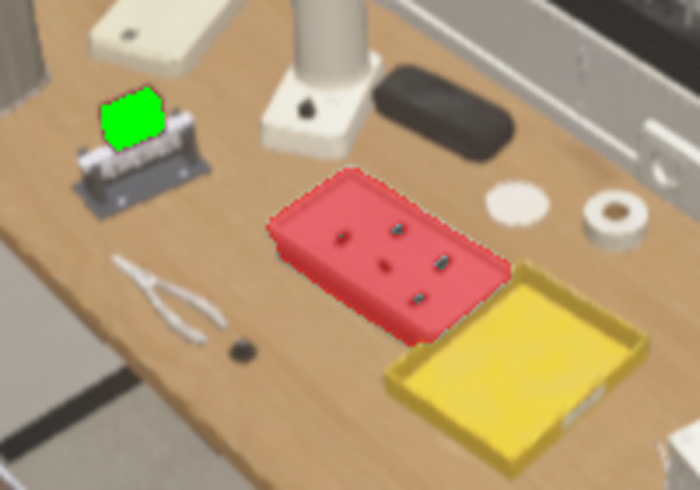

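View pics/ov_top.png

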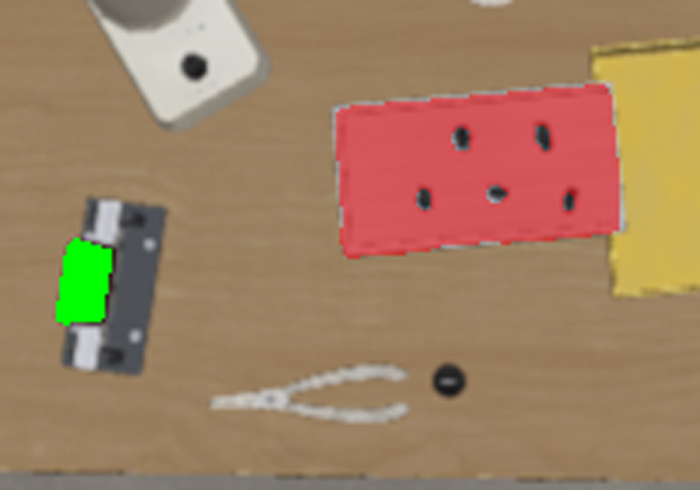

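```bash
python3 - <<'E'
from fit import *
D={n:np.load(f"pics/ms_{n}.npz") for n in("scene","top")}
P2=PLATE+[(-.05,.05,-.09,.10,0,.036)]
def fill(m):
    m=m.astype(np.uint8); return cv2.morphologyEx(m,cv2.MORPH_CLOSE,np.ones((9,9))).astype(np.float32)
pm={}
for n in D:
    p=cv2.imread(f"pics/{n}0.png")[:,:,::-1].astype(int)
    d=cv2.dilate(D[n]["chip_plate"].astype(np.uint8),np.ones((5,5)))>0
    # bluish grey plate vs brown bench/yellow tray
    g=d&(p[...,0]-p[...,2]<15)
    pm[n]=fill(g); print(n,g.sum())
br={n:D[n]["br"].astype(np.float32) for n in D}
for ns in (["top"],["scene"],["top","scene"]):
    print(ns,"plate",fit(ns,[pm[n] for n in ns],P2,(.545,-.032,.09)))
    print(ns,"handle",fit(ns,[br[n] for n in ns],HANDLE,(.452,.245,-.14)))
E
```

```text
scene 1800
top 3436
['top'] plate (np.float64(0.542690380214392), np.float64(-0.032720736106424356), np.float64(5.79867567828716), np.float64(0.027975844219326973))
['top'] handle (np.float64(0.4528442503375773), np.float64(0.24591243586331638), np.float64(-7.452208863262185), np.float64(0.2522321343421936))
['scene'] plate (np.float64(0.5427750753083906), np.float64(-0.023389838337573236), np.float64(2.74306012549763), np.float64(0.12802083790302277))
['scene'] handle (np.float64(0.45349461997563745), np.float64(0.25246146328982333), np.float64(-15.412076872773667), np.float64(0.3476216793060303))
['top', 'scene'] plate (np.float64(0.5424252595225196), np.float64(-0.0317646321914561), np.float64(5.665353032466525), np.float64(0.17164500057697296))
['top', 'scene'] handle (np.float64(0.45205949172931), np.float64(0.24804631255125179), np.float64(-7.983733074652726), np.float64(0.6203938722610474))
```

```bash
cat > ov.py <<'E'
from fit import *
def draw(n,items,box,out,s=4,src=None):
    p=cv2.imread(src or f"pics/{n}0.png"); x0,y0,x1,y1=box
    im=cv2.resize(p[y0:y1,x0:x1],None,fx=s,fy=s,interpolation=cv2.INTER_CUBIC)
    E=[(0,1),(2,3),(4,5),(6,7),(0,2),(1,3),(4,6),(5,7),(0,4),(1,5),(2,6),(3,7)]
    for boxes,(x,y,a),col in items:
        c,s_=np.cos(a),np.sin(a)
        for (X0,X1,Y0,Y1,Z0,Z1) in boxes:
            K=np.array([[X,Y,Z] for X in(X0,X1) for Y in(Y0,Y1) for Z in(Z0,Z1)])
            q=proj(n,np.stack([x+c*K[:,0]-s_*K[:,1],y+s_*K[:,0]+c*K[:,1],K[:,2]],-1))
            q=((q+.5-[x0,y0])*s).astype(int)
            for i,j in E: cv2.line(im,tuple(map(int,q[i])),tuple(map(int,q[j])),col,1)
    cv2.imwrite(out,im)
E
python3 - <<'E'
from ov import *
st=[(-.065,.065,-.031,.031,0,.006)]
for a,nm in ((np.radians(-7.5),"a"),):
  it=[(WIP,(.4524,.2465,a),(0,255,0)),(st,(.4524,.2465,a),(255,255,0)),(PLATE,(.5427,-.0327,np.radians(5.8)),(0,0,255))]
  draw("top",it,(130,170,320,290),"pics/d_top.png"); draw("scene",it,(160,160,340,290),"pics/d_scene.png")
E
```

```text
(no output)
```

View pics/d_top.png

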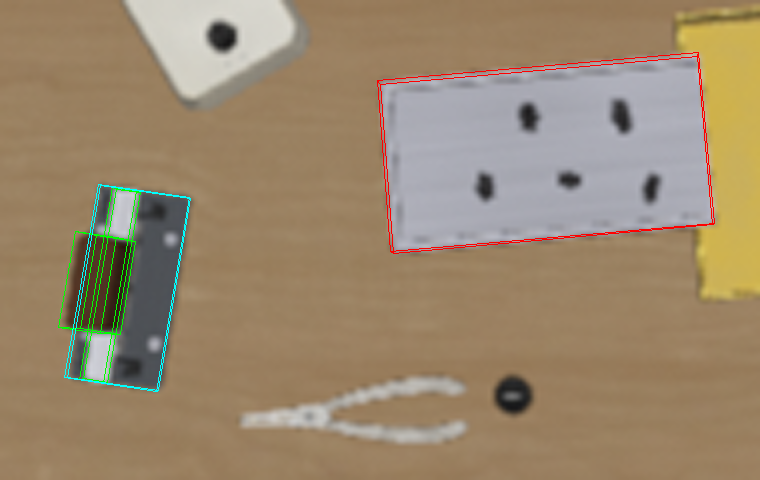

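View pics/d_scene.png

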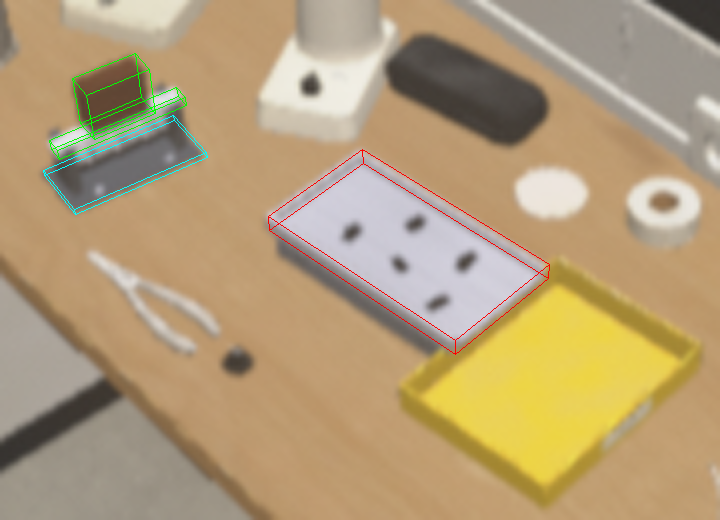

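Model outlines overlay both views within about 1 px, for the wiper and stand as well as the plate. Next I check chip positions in the plate frame and whether the poses are reachable.

```bash
cat >> h.py <<'E'
PX,PY,PA=.5427,-.0327,np.radians(5.8)
WX,WY,WA=.4524,.2465,np.radians(-7.5)
def plate(x,y,z): c,s=np.cos(PA),np.sin(PA); return np.array([PX+c*x-s*y,PY+s*x+c*y,z])
def toplate(P): c,s=np.cos(PA),np.sin(PA); dx,dy=P[0]-PX,P[1]-PY; return c*dx+s*dy,-s*dx+c*dy
def down(yaw,flip=False):
    # tool z down, tool x at angle yaw (tool y = z x x -> angle yaw-90)
    a=yaw+(np.pi if flip else 0); return np.array([0,np.cos(a/2),np.sin(a/2),0.])
def pix2plane(n,u,v,z):
    c,M=cal(n); d=np.array([(u-c["cx"])/c["fx"],-(v-c["cy"])/c["fy"],-1])@M.T
    return c["xyz"]+d*(z-c["xyz"][2])/d[2]
def chips(pic,zz=.045):
    m=hm=None
    p=cv2.cvtColor(pic.copy(),cv2.COLOR_RGB2GRAY); poly=proj("top",[plate(x,y,.042) for x,y in((-.048,-.104),(.048,-.104),(.048,.097),(-.048,.097))])
    M=np.zeros(p.shape,np.uint8); cv2.fillConvexPoly(M,np.round(poly).astype(np.int32),1)
    k,l,st,ce=cv2.connectedComponentsWithStats(((p<110)&(M>0)).astype(np.uint8))
    out=[]
    for i in range(1,k):
        if st[i,4]<4: continue
        vv,uu=np.where(l==i); q=np.array([toplate(pix2plane("top",a,b,zz)) for a,b in zip(uu,vv)])*1e3
        out.append((q.mean(0).round(1),q.min(0).round(0),q.max(0).round(0),int(st[i,4])))
    return out
E
python3 - <<'E'
from h import *
np.set_printoptions(precision=3,suppress=True)
p=cv2.imread("pics/top0.png")[:,:,::-1]
for c in chips(p): print(c)
print(manip.read_qpos())
ik=manip.inverse_kinematics
q0=manip.read_ee_rot()
print("retract",ik([.174,.426,.45],q0))
for f in (0,1):
    print("wiper",f,ik([WX,WY,.2],down(WA,f)),ik([WX,WY,.086],down(WA,f)))
    for x,y in((0,.08),(0,-.125)): print("plate",ik(plate(x,y,.12),down(PA,f)))
E
```

```text
(array([ 19.4, -51.6]), array([ 10., -57.]), array([ 29., -46.]), 30)
(array([23.8,  8.7]), array([15.,  3.]), array([32., 14.]), 24)
(array([-19.2,  41. ]), array([-26.,  37.]), array([-10.,  46.]), 21)
(array([-19.2, -14. ]), array([-23., -20.]), array([-15.,  -9.]), 16)
(array([-29.5, -66.9]), array([-38., -72.]), array([-23., -63.]), 20)
[ 1.135  0.48   1.596  0.     1.065 -0.047]
retract [ 1.117  0.047  1.71   0.     1.385 -0.065]
wiper 0 [ 0.44   0.36   1.959 -0.     0.823  2.142] [ 0.44   0.538  2.044 -0.     0.559  2.142]
plate [ 0.031  0.503  1.976 -0.     0.662  1.501]
plate [-0.328  0.546  1.883 -0.     0.712  1.141]
wiper 1 [ 0.44   0.36   1.959 -0.     0.823 -1.   ] [ 0.44   0.538  2.044 -0.     0.559 -1.   ]
plate [ 0.031  0.503  1.976 -0.     0.662 -1.641]
plate [-0.328  0.546  1.883 -0.     0.712 -2.   ]
```

```bash
python3 - <<'E'
from h import *
np.set_printoptions(precision=4,suppress=True)
manip.movel([.174,.426,.45],max_speed=.3)
print(manip.read_clock(),manip.read_ft_force())
q=manip.read_qpos(); q[0]=.44; q[5]=-1.0
manip.goto_joints(q); print(manip.read_clock(),manip.read_tool_pos(),manip.read_ft_force())
Q=down(WA,True)
manip.move_pose([WX,WY,.16],Q); print(manip.read_clock(),manip.read_tool_pos(),manip.read_ee_rot(),Q)
n="scene"; p,d=cams.grab_frame(n); save("pics/s1.png",p,(130,100,330,250),4)
p,d=cams.grab_frame("top"); save("pics/t1.png",p,(100,180,280,300),4)
E
```

```text
2.1583 [ 1.3372  0.5703 -0.1232]
3.325 [0.4026 0.2238 0.4484] [-0.3171  0.8271  0.0698]
4.4583 [0.453  0.2472 0.161 ] [0.0007 0.0651 0.9979 0.0004] [0.     0.0654 0.9979 0.    ]
```

View pics/s1.png

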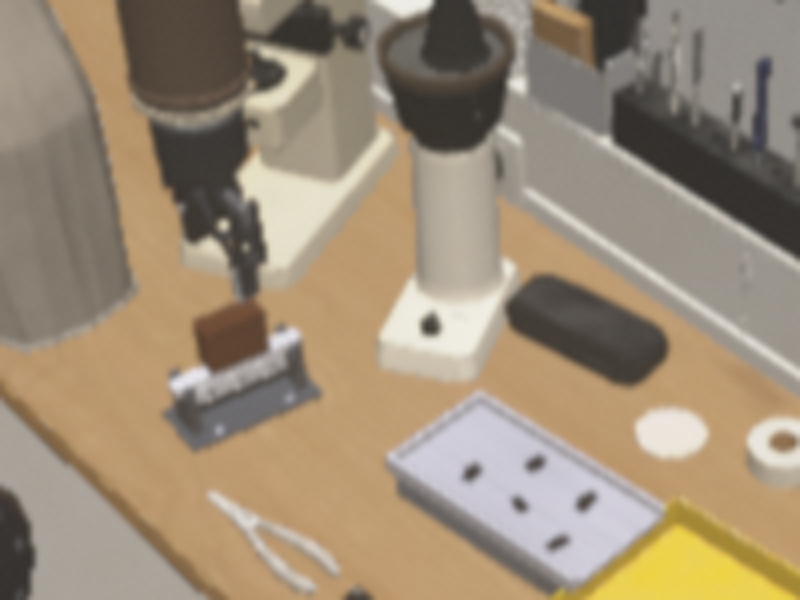

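View pics/t1.png

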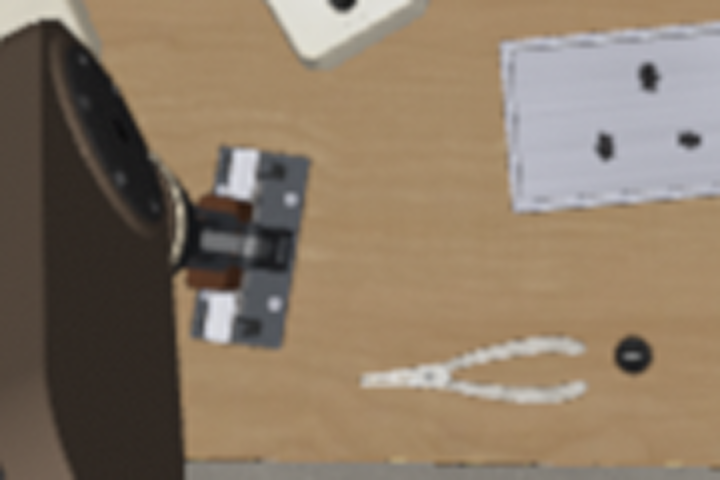

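```bash
python3 - <<'E'
from h import *
np.set_printoptions(precision=4,suppress=True)
f=lambda t:print(t,round(manip.read_clock(),2),manip.read_tool_pos(),manip.read_ft_force(),manip.read_ft_torque(),manip.read_grip_width())
manip.movel([WX,WY,.086],max_speed=.12); manip.wait(.3); f("down")
manip.move_gripper(.02,force=40); manip.wait(.2); f("closed")
n="scene"; p,d=cams.grab_frame(n); save("pics/s2.png",p,(150,130,250,220),8)
E
```

```text
down 5.62 [0.4527 0.2466 0.0865] [ 0.6556 -0.3435  0.3126] [-0.0061  0.0142  0.0024] 0.08540851978218908
closed 6.4 [0.4524 0.2465 0.086 ] [ 0.2138 -0.3495  1.4812] [-0.104   0.0572  0.0494] 0.025797899105697502
```

View pics/s2.png

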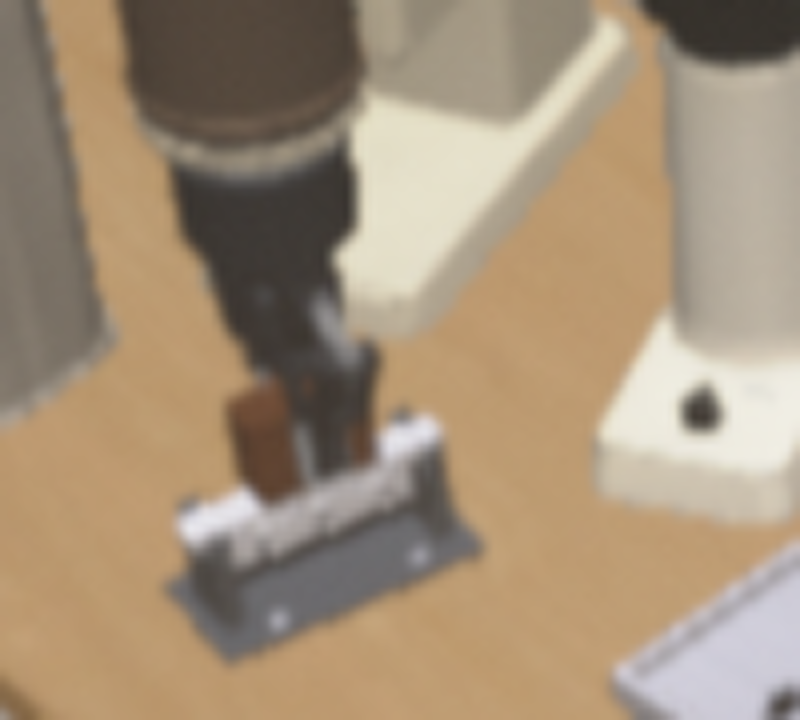

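```bash
python3 - <<'E'
from h import *
np.set_printoptions(precision=4,suppress=True)
f=lambda t:print(t,round(manip.read_clock(),2),manip.read_tool_pos(),manip.read_ft_force(),manip.read_ft_torque(),manip.read_grip_width())
manip.movel([WX,WY,.10],max_speed=.06); f("lift1")
manip.movel([WX,WY,.19],max_speed=.15); f("lift")
Q=down(PA,True)
manip.movel(plate(0,.075,.19),max_speed=.2,orientation=Q); manip.wait(.2); f("above")
manip.movel(plate(0,.075,.135),max_speed=.15); manip.wait(.3); f("low")
for n in("scene","top"):
    p,d=cams.grab_frame(n); save(f"pics/{n}3f.png",p); save(f"pics/{n}3.png",p,(180,150,340,270) if n=="scene" else (180,160,340,280),5)
E
```

```text
lift1 6.83 [0.4528 0.2467 0.1006] [-0.1685 -0.404  -1.0355] [ 0.083   0.0421 -0.0292] 0.025635784439069564
lift 7.58 [0.452  0.2463 0.1894] [-0.9687 -0.4278 -2.7899] [ 0.0349  0.0094 -0.0177] 0.025343934817730077
above 9.03 [0.5349 0.0426 0.19  ] [ 0.0264 -0.0127 -2.2296] [ 0.0156 -0.0193 -0.0103] 0.025379509708766543
low 9.85 [0.5356 0.0419 0.1358] [ 0.6462 -0.4194 -1.452 ] [ 0.004  -0.0254  0.0651] 0.025322184308875343
```

View pics/scene3.png

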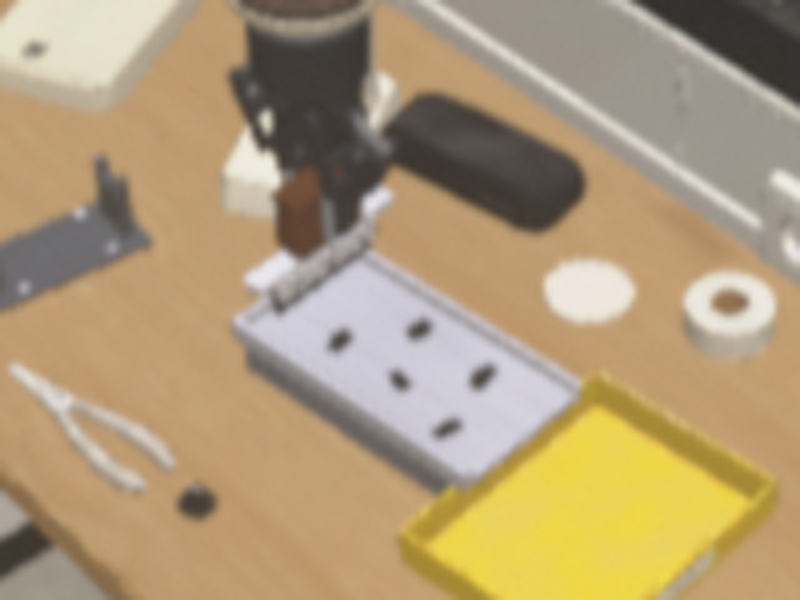

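View pics/top3.png

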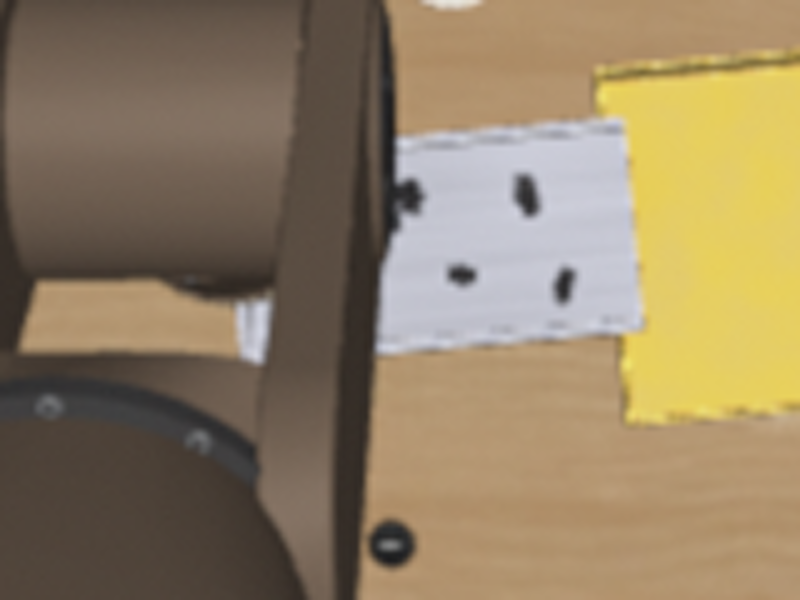

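```bash
python3 - <<'E'
from h import *
np.set_printoptions(precision=4,suppress=True)
for i in range(4):
    manip.wait(.1); print(manip.read_tool_pos()[2],manip.read_ft_force())
t=manip.read_clock(); manip.movel(plate(0,.075,.121),max_speed=.05); print("dt",manip.read_clock()-t)
for i in range(6):
    manip.wait(.1); print(manip.read_tool_pos()[2],manip.read_ft_force())
t=manip.read_clock(); manip.movel(plate(0,.075,.120),max_speed=.02); print("dt",manip.read_clock()-t)
for i in range(4):
    manip.wait(.05); print(manip.read_tool_pos()[2],manip.read_ft_force())
E
```

```text
0.13524779924187355 [ 0.1745  0.13   -1.7186]
0.1350953285460323 [ 0.3811 -0.2169 -1.1058]
0.13501854150896808 [ 0.8882 -0.466  -1.5464]
0.13497140674884744 [ 0.2291 -0.5023 -0.6485]
dt 0.4333000000000009
0.12093693257342238 [ 0.2628  0.042  -1.0599]
0.12115301690891384 [-0.2025 -0.1656 -1.1464]
0.12116493875130678 [-0.0776  0.6322 -2.1817]
0.12116251703031898 [ 0.1674  0.1231 -1.2187]
0.12109260081061612 [ 0.762   0.1689 -1.0139]
0.12104996215611673 [-0.1901  0.4338 -1.5191]
dt 0.25
0.11995464916057794 [ 0.236  -0.1964 -1.678 ]
0.11996266963687796 [-0.1658 -0.3991 -1.0215]
0.11999287446014421 [ 0.6346 -0.4485 -1.298 ]
0.11997996076680664 [ 0.4782  0.2046 -2.2306]
```

```bash
cat >> h.py <<'E'
def force(k=6,dt=.01):
    a=[]
    for _ in range(k): manip.wait(dt); a.append(manip.read_ft_force())
    return np.mean(a,0)
E
python3 - <<'E'
from h import *
np.set_printoptions(precision=3,suppress=True)
b=force(15); print("base",b,manip.read_clock())
z=.120
while z>.1035:
    z-=.0006
    manip.movel(plate(0,.075,z),max_speed=.02); F=force(5)
    print(f"{z:.4f} {manip.read_tool_pos()[2]:.5f} {F-b}")
    if F[2]-b[2]>1.2:
        F=force(8)-b; print("confirm",F)
        if F[2]>1.1: break
print(manip.read_clock(), manip.read_ft_torque())
E
```

```text
base [-0.088  0.008 -1.516] 11.9583
0.1194 0.11937 [ 0.154 -0.031  0.124]
0.1188 0.11877 [ 0.21  -0.276 -0.361]
0.1182 0.11818 [-0.037 -0.358  0.399]
0.1176 0.11757 [ 0.173 -0.103  0.147]
0.1170 0.11697 [ 0.206  0.101 -0.196]
0.1164 0.11639 [-0.235  0.052 -0.063]
0.1158 0.11579 [ 0.083 -0.126  0.034]
0.1152 0.11519 [-0.295 -0.316  0.23 ]
0.1146 0.11456 [ 0.231 -0.341 -0.109]
0.1140 0.11400 [-0.093 -0.082  0.137]
0.1134 0.11338 [ 0.126  0.107 -0.178]
0.1128 0.11292 [0.113 0.17  4.334]
confirm [-0.333 -0.035  4.301]
15.525 [-0.056  0.096 -0.006]
```

```bash
python3 - <<'E'
from h import *
np.set_printoptions(precision=2,suppress=True)
base=-1.516
z=.11300; manip.movel(plate(0,.075,z),max_speed=.02); F=force(6); print("start",F[2]-base,F)
for y in np.arange(.067,-.0975,-.008):
    z+=np.clip((F[2]-base-3.0)/10e3*.7,-.0003,.0003); z=float(np.clip(z,.1118,.1142))
    manip.movel(plate(0,y,z),max_speed=.05); 
    F=force(5); print(f"{y*1e3:.0f} {z*1e3:.2f} {F[2]-base:.2f} {F}")
    if F[2]-base>8: print("HIGH"); break
print(manip.read_clock(),manip.read_tool_pos(),toplate(manip.read_tool_pos()),manip.read_grip_width(),manip.read_ft_torque())
for n in("scene","top"):
    p,d=cams.grab_frame(n); save(f"pics/{n}4f.png",p); save(f"pics/{n}4.png",p,(180,150,340,270) if n=="scene" else (180,160,340,280),5)
E
```

```text
start 1.048841952953393 [-0.15 -0.01 -0.47]
67 112.86 3.24 [ 0.2  -2.51  1.73]
59 112.88 4.09 [-0.07 -2.58  2.57]
51 112.96 2.99 [ 0.06 -1.58  1.47]
43 112.96 1.88 [ 0.16 -1.31  0.36]
35 112.88 3.84 [ 0.04 -2.34  2.33]
27 112.94 3.03 [ 0.09 -1.92  1.51]
19 112.94 2.37 [ 0.13 -1.45  0.85]
11 112.89 3.50 [-0.26 -2.25  1.98]
3 112.93 2.76 [-0.19 -2.18  1.25]
-5 112.91 3.92 [-0.42 -2.8   2.4 ]
-13 112.98 2.12 [ 0.35 -1.4   0.61]
-21 112.91 3.12 [ 0.04 -1.78  1.61]
-29 112.92 2.60 [ 0.05 -2.08  1.08]
-37 112.90 3.88 [-0.64 -2.5   2.36]
-45 112.96 2.29 [-0.26 -1.95  0.77]
-53 112.91 3.65 [-0.24 -2.17  2.13]
-61 112.95 2.46 [ 0.01 -1.68  0.94]
-69 112.91 3.05 [-0.04 -2.19  1.53]
-77 112.92 3.06 [-0.19 -2.09  1.55]
-85 112.92 3.10 [-0.29 -2.19  1.59]
-93 112.93 3.57 [-0.04 -2.09  2.05]
23.175 [ 0.55 -0.13  0.11] (np.float64(6.029684711543644e-05), np.float64(-0.09327055716531005)) 0.02559784346439461 [-0.47 -0.01  0.01]
```

View pics/scene4.png

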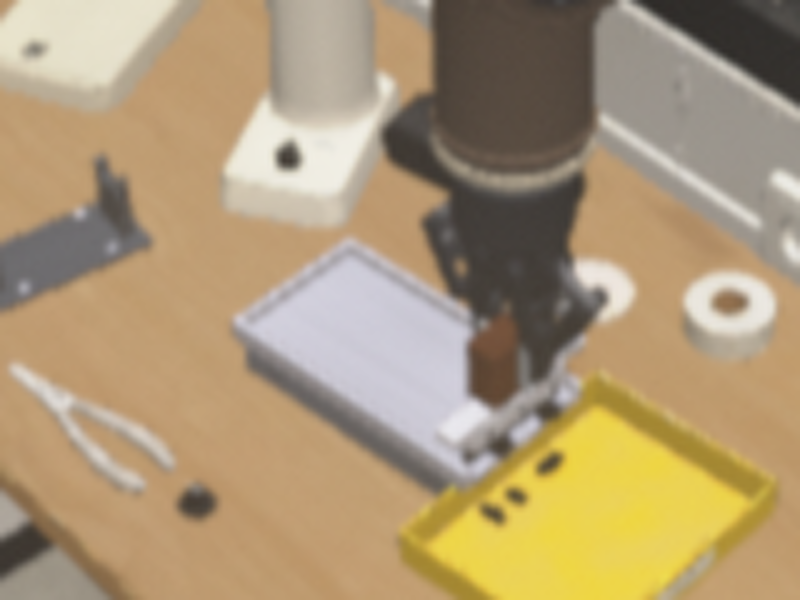

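View pics/top4.png

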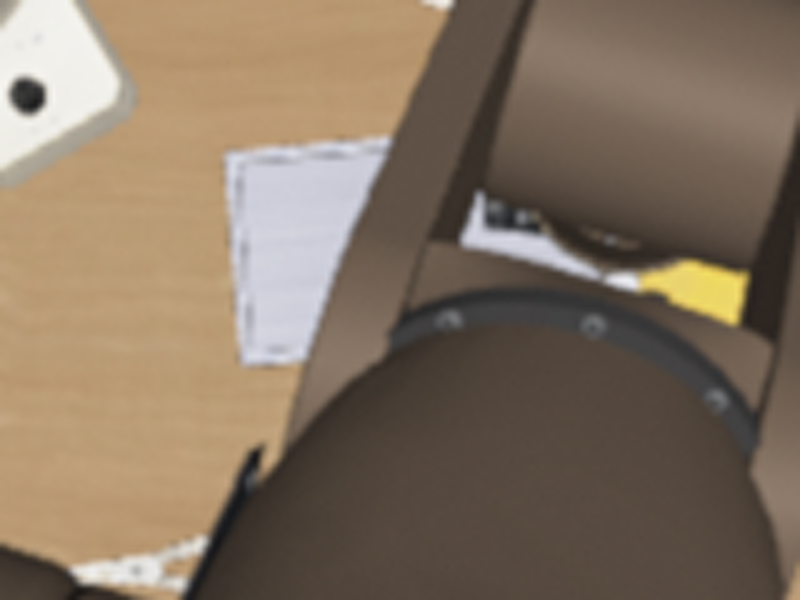

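```bash
python3 - <<'E'
from h import *
np.set_printoptions(precision=2,suppress=True)
base=-1.516
z=.11293
for y in (-.099,-.104,-.109,-.114,-.119):
    manip.movel(plate(0,y,z),max_speed=.05); F=force(4); print(y,F[2]-base,F)
manip.wait(.2)
for n in("scene","top"):
    p,d=cams.grab_frame(n); save(f"pics/{n}5.png",p,(180,150,340,270) if n=="scene" else (180,160,340,280),5)
manip.movel(plate(0,-.119,.19),max_speed=.15)
p,d=cams.grab_frame("scene"); save(f"pics/scene6.png",p,(220,170,340,290),5)
print(manip.read_clock())
E
```

```text
-0.099 3.469958937805404 [ 0.5  -2.08  1.95]
-0.104 3.32476217007628 [ 0.2  -1.97  1.81]
-0.109 -0.31511942404699433 [-0.56 -0.09 -1.83]
-0.114 -0.6003686901918677 [-0.26 -0.3  -2.12]
-0.119 -0.14830474186493414 [-0.07 -0.1  -1.66]
25.725
```

View pics/scene5.png

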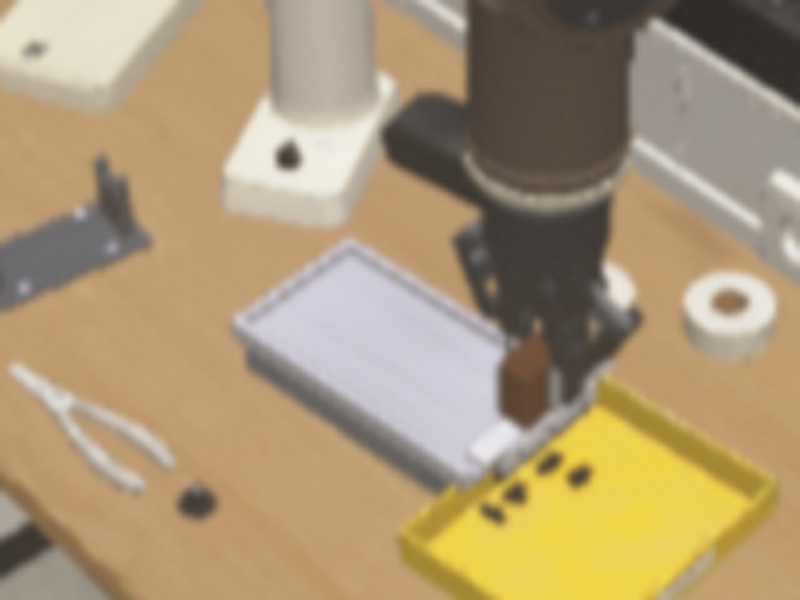

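View pics/scene6.png

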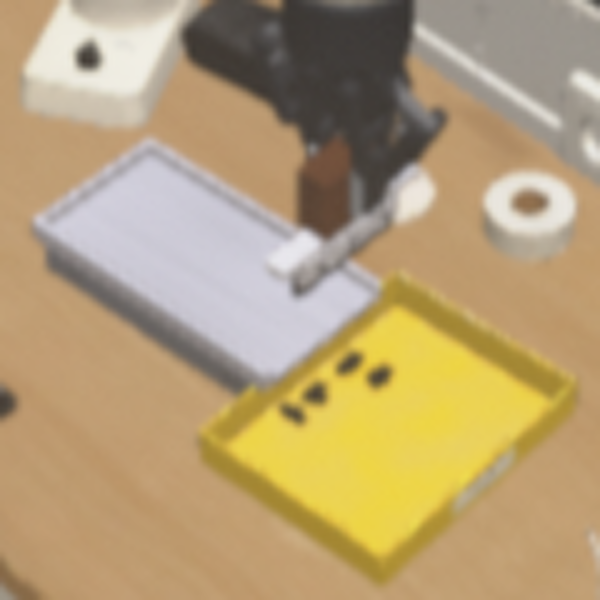

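```bash
python3 - <<'E'
from h import *
np.set_printoptions(precision=4,suppress=True)
manip.movel([WX,WY,.19],max_speed=.22,orientation=down(WA,True)); manip.wait(.2)
print(manip.read_clock(),manip.read_tool_pos(),manip.read_ee_rot(),manip.read_grip_width(),force(6))
p,d=cams.grab_frame("top"); save("pics/top7f.png",p); save("pics/top7.png",p,(200,160,380,260),4.4)
for c in chips(p): print(c)
p,d=cams.grab_frame("scene"); save("pics/scene7.png",p,(150,120,250,220),6); save("pics/scene7b.png",p,(220,190,340,290),6)
E
```

```text
27.9417 [0.4526 0.2461 0.19  ] [-0.      0.0658  0.9978 -0.    ] 0.025469631162363577 [-0.3985  0.081  -1.2656]
```

View pics/top7.png

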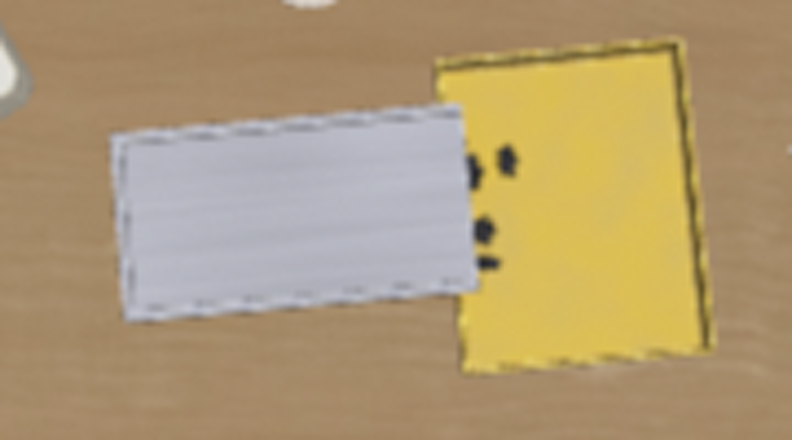

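View pics/scene7.png

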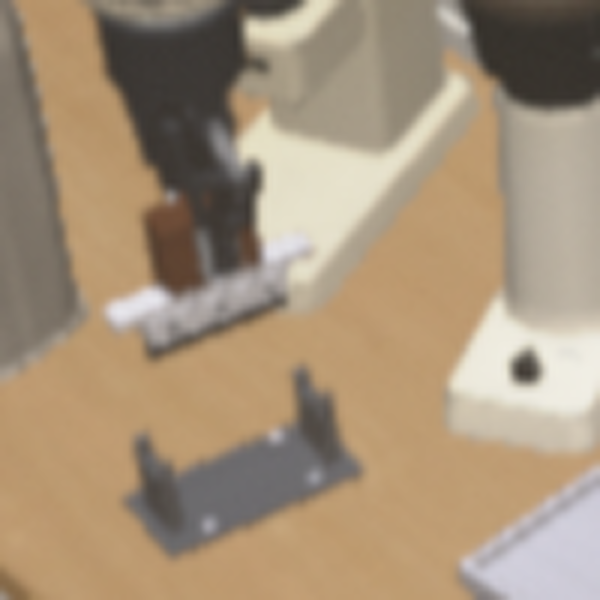

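View pics/scene7b.png

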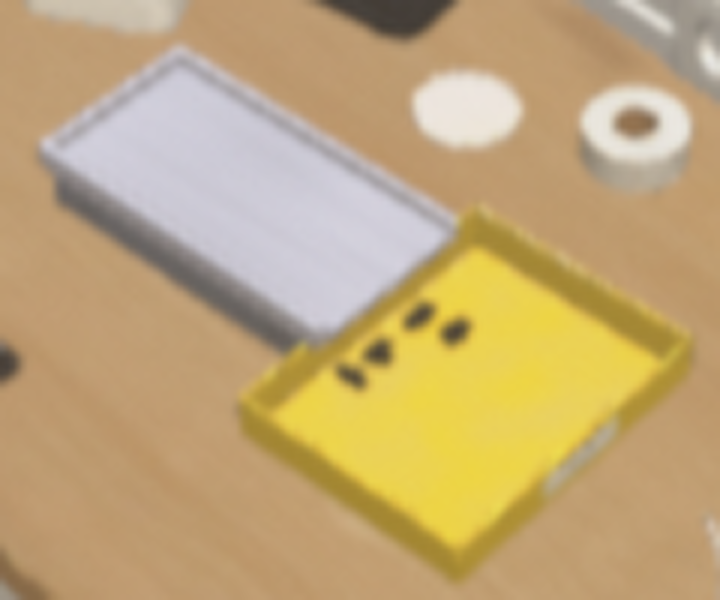

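```bash
python3 - <<'E'
from h import *
for n in ("top","scene"):
    p=None
    r=cut_out(n,"chip_1"); print(n,[(round(i["confidence"],2),int(i["mask"].sum()),np.argwhere(i["mask"]).mean(0).round(0)) for i in r])
a=cv2.imread("pics/scene4f.png")[225:262,272:310]; 
p,d=cams.grab_frame("scene"); b=p[225:262,272:310,::-1]
t=cv2.imread("pics/top7f.png")[185:225,300:340]
z=lambda i:cv2.resize(i,(390,390),interpolation=cv2.INTER_CUBIC)
cv2.imwrite("pics/z.png",np.hstack([z(b),z(t)]))
T=cv2.imread("pics/top7f.png").min(2) if 0 else None
for nm,im in(("s4",a),("s7",b)):
    g=cv2.cvtColor(im.copy(),cv2.COLOR_BGR2GRAY); k,l,st,ce=cv2.connectedComponentsWithStats((g<100).astype(np.uint8)); print(nm,[(st[i,4],ce[i].round(0)) for i in range(1,k)])
E
```

```text
top []
scene []
s4 [(np.int32(47), array([7., 2.])), (np.int32(3), array([15.,  0.])), (np.int32(12), array([17.,  7.])), (np.int32(12), array([ 8., 14.])), (np.int32(6), array([17., 17.])), (np.int32(2), array([10., 24.])), (np.int32(4), array([ 6., 27.]))]
s7 [(np.int32(5), array([17., 17.])), (np.int32(6), array([23., 20.])), (np.int32(6), array([11., 23.])), (np.int32(4), array([ 6., 27.]))]
```

View pics/z.png

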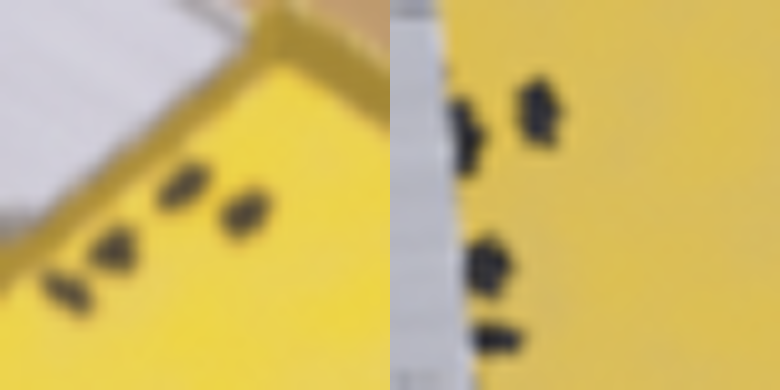

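The fifth chip is in the tray too: the blob near scene (283, 248) grew from 2 px to 6 px, and one chip at the edge fell right onto the one lying there. Now I hang the wiper.

```bash
python3 - <<'E'
from h import *
np.set_printoptions(precision=4,suppress=True)
b=force(10)
manip.movel([WX,WY,.150],max_speed=.12); 
for z in (.13,.12,.112,.105,.099,.094,.091,.089,.0875,.0865,.086):
    manip.movel([WX,WY,z],max_speed=.05); F=force(4)-b
    print(z,manip.read_tool_pos(),F)
    if np.abs(F).max()>5: print("STOP"); break
print(manip.read_clock())
p,d=cams.grab_frame("scene"); save("pics/scene8.png",p,(150,120,250,220),6)
E
```

```text
0.13 [0.4524 0.2465 0.1299] [ 0.2919 -0.2506 -0.2275]
0.12 [0.4523 0.2464 0.1198] [-0.0289  0.1952 -0.5627]
0.112 [0.4523 0.2464 0.1118] [-0.6452 -0.0929 -0.4043]
0.105 [0.4522 0.2464 0.1048] [ 0.2513 -0.3814 -0.0423]
0.099 [0.4522 0.2464 0.0988] [-0.208   0.0902 -0.3602]
0.094 [0.4523 0.2464 0.0938] [ 0.0936 -0.073  -0.1506]
0.091 [0.4523 0.2465 0.0909] [-0.0656  0.3131  0.072 ]
0.089 [0.4524 0.2465 0.0889] [ 0.3447  0.5206 -0.4287]
0.0875 [0.4524 0.2465 0.0875] [ 0.1206 -0.4834 -0.2029]
0.0865 [0.4523 0.2465 0.0864] [ 0.3108  0.1197 -0.6877]
0.086 [0.4524 0.2465 0.086 ] [ 0.002  -0.2734 -0.2947]
32.4417
```

View pics/scene8.png

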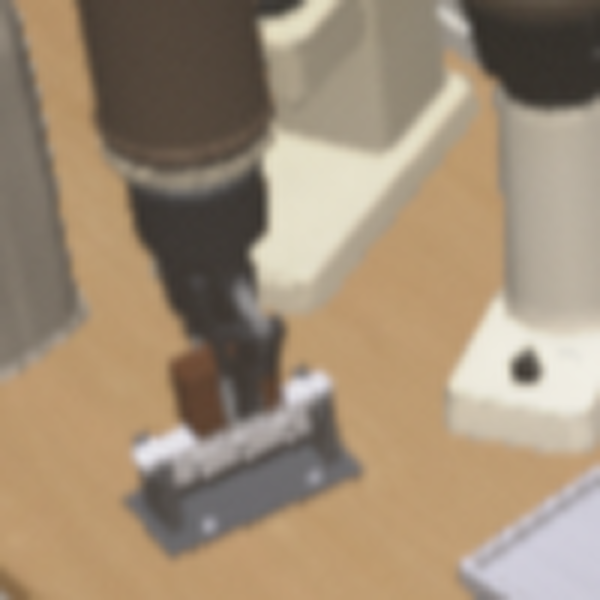

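```bash
python3 - <<'E'
from h import *
np.set_printoptions(precision=4,suppress=True)
z=.086; b=-1.45
while z>.0825:
    z-=.0005; manip.movel([WX,WY,z],max_speed=.02); F=force(6); print(round(z,4),F)
    if F[2]-b>1.3: break
manip.move_gripper(.045); manip.wait(.2); print(manip.read_grip_width(),force(4))
p,d=cams.grab_frame("scene"); save("pics/scene9.png",p,(150,120,250,220),6)
print(manip.read_clock())
E
```

```text
0.0855 [-2.1871 -1.524  10.0306]
0.044884353418817365 [0.0717 0.1956 0.1127]
33.4
```

View pics/scene9.png

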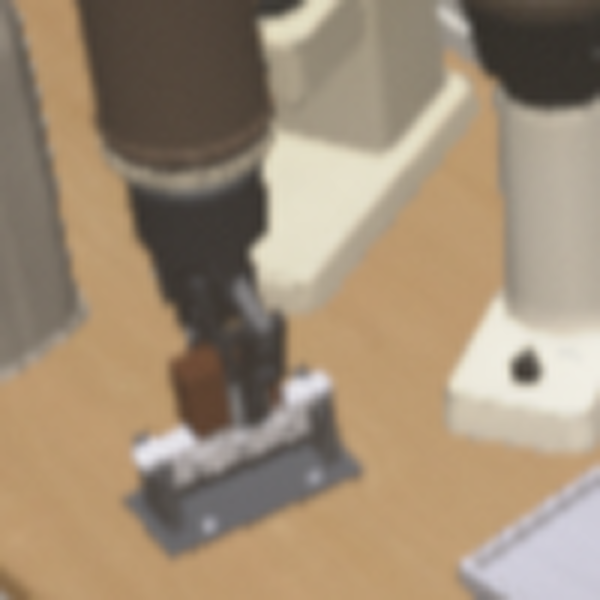

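```bash
python3 - <<'E'
from h import *
np.set_printoptions(precision=4,suppress=True)
manip.movel([WX,WY,.10],max_speed=.05); print(force(4))
manip.movel([WX,WY,.28],max_speed=.2); manip.wait(.3)
q=manip.read_qpos(); q[0]=.9 if 0 else q[0]
for n in("scene","top"):
    p,d=cams.grab_frame(n); save(f"pics/{n}10f.png",p); save(f"pics/{n}10.png",p,(150,150,350,300) if n=="scene" else (120,160,380,300),3.5 if n=="scene" else 3)
print(manip.read_clock(),boxes_of("top","wiper"),boxes_of("scene","wiper"))
E
python3 -c "
from ov import *
it=[(WIP,(WX,WY,WA),(0,255,0))]
draw('scene',it,(150,120,250,220),'pics/d10.png',6,'pics/scene10f.png')"
```

```text
[0.3116 0.0736 0.2786]
35.325 [{'location': [0.4484, 0.2446, 0.0766], 'confidence': 0.59}] [{'location': [0.4466, 0.2415, 0.0572], 'confidence': 0.67}]
```

View pics/scene10.png

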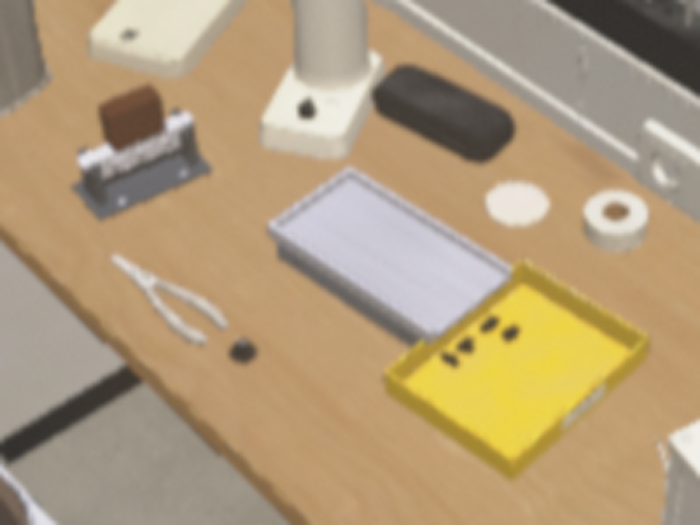

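View pics/top10.png

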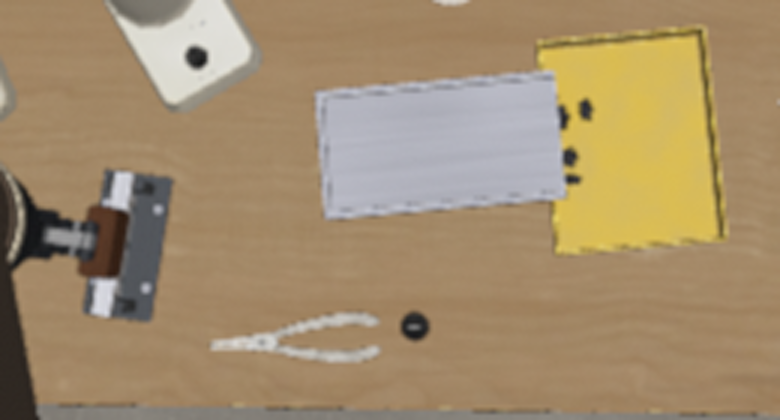

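View pics/d10.png

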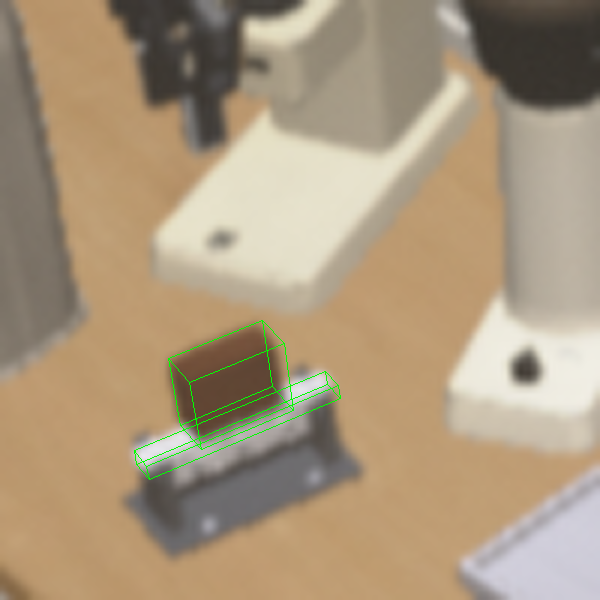

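```bash
python3 - <<'E'
from h import *
print(manip.read_clock()); ticket.finish_job()
E
```

```text
35.425
the job is handed in; nothing more can be done
```

The job is handed in at 35.4 s of the 59 s. The offcuts are wiped into the tray and the scraper hangs in its stand again.

- **Pick-up and touch-down:** I gripped the scraper by its handle and felt for the plate behind the chips. Contact came at a blade depth of about 13 mm. The first touch read 4.3 N, and I then eased it off.
- **Wiping:** I wiped in one stroke over the open edge. Readings at the pauses between steps were 2 to 4 N, after about 1 N at the start. I did not read the force while the blade was moving.
- **Rehanging:** I set the scraper back at the pose it came from. The last half millimetre onto the cheeks read about 11 N for a moment before I released it.

**Last checks:**
- The plate is empty, and the scraper sits upright in both cheeks, matching its outline from before to within a pixel or so.
- The pliers, holding block, lens blank and pads look unmoved. I did not compare the spray, screw box and screwdriver afterwards.
- Only four separate dark blobs show in the tray. One of them grew when the last two chips fell, so I take it to be two chips lying together.
- I could not confirm the fifth chip with the network. It found no chips in the tray, and it had also missed them on the plate at the start.

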